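# Lay the cork panel down for its resin coat

## Robot

A 6-joint arm with a two-finger parallel gripper is mounted at the origin on the work surface. World frame = base frame: x ahead of the robot, y to its left, z up, the work surface at z = 0. Lengths are in mm, angles in rad, forces in N, time in s.
With the tool pointing down it reaches from about 275 to 750 mm from the base axis. Payload 10.2 kg.
Tool frame: the origin (TCP) lies at the very end of the fingers, on their centre line; the grasp point (between the pads) lies 19 mm behind it; x points along the fingers, y is the direction in which the jaws open and shut, and the axes are right-handed (so a half turn about x gives the same grasp; the last joint's range is limited). The gripper opens to 85 mm and grips with 20 to 120 N. Pads are 22 mm wide; open, the fingers measure 114 mm over their backs; the gripper's body (76 mm by 85 mm) begins 54 mm behind the grasp point. The pads swing forward as they close: fully open they stand 13 mm farther back than shut.
Start: joints at [1.023, 0.313, 1.498, -0, 1.331, -0.223], TCP at [167.55, 497.552, 231.294] pointing down, gripper open.
Joint ranges: [-2.94, 2.94], [-0.97, 2.17], [0.19, 2.56], [-1.23, 4.37], [0.02, 3.11], [-2.88, 2.88]. Speed limits (rad/s): [2.39, 2.39, 3.01, 3.14, 3.14, 3.14].

## Interface

Orientations are given as a unit quaternion [w, x, y, z].
In Python, from rig import ctrl, viewer, finish_job gives the robot as it stands.
- The arm moves only by the tool carry_out, never from a script. Its argument "targets" is a list of rows, each an object of numbers: "x", "y", "z": the shift along the world's x, y, z in m; "ax", "ay", "az": the turn, a rotation vector about the world's x, y, z in rad; "hand": the opening, from -1 (shut) to 1 (fully open). A call has 1 to 5 rows; each row is the pose to reach, as a shift and turn from the pose commanded when the call began; what a row does not reach only later rows make up. A row lasts 1/8 s, in which the tool goes at most 62.5 mm and 10.7 degrees, less where a joint would pass 70% of its speed; a pose out of reach is approached as far as the arm can. A call with a gripper value outside its range is refused whole. The fingers move at their own pace and stop on an object; "grip_force" is the grip in N (left out, the last holds). Time passes only in rows, so rows that repeat a pose let the fingers close. It gives the time, the measured TCP pose, the force and the opening at its end, in the units of the state.
- ctrl.sense(): the state, without advancing time (a new reading comes with each control period).
- viewer.capture(name): name is "side" or "top" or "wrist"; returns the picture (400x640x3 uint8, blue, green, red); there is no depth.
- viewer.camera_info(name): a dict with "fx", "fy", "cx", "cy" (pixels), "R" (3x3) and "t" (3): a world point X has camera coordinates R X + t. Camera axes: x right, y down, z forward; pixel columns grow to the right and rows downward; lengths in mm; the calibration is good to about 2 mm. A picture is of the moment at which its call begins: read the wrist's pose just before it. camera_info takes no time and is no camera call; for the wrist camera it gives the pose at the moment of the call.
- finish_job(): hands the job in, once; it reports no verdict.
The state is a dict: "time_s": time; "joints": joint angles; "dq": joint speeds; "tau": joint torques, N m; "eef_pos": TCP position; "ee_rot": TCP orientation; "force": force on the tool from outside, world axes, zero at the start; "wrist_torque": the same for the moment, N m; "grip_width": opening from 0.0 (shut) to 1.0 (fully open).
Only numpy, scipy, OpenCV 4.12 (cv2) and the standard library are available. Lean on these libraries where they do the work, as an engineer would, in place of code of your own. Each camera call takes 0.05 s, during which the arm holds its last target. There are 200 camera calls.

## Task

One hexagonal cork panel is standing on edge on the white pouring board. Push it over onto its back so that it lies flat with the corks facing up, then push it along the board until the edge that was uppermost is flush along the wooden stop strip. Only push it with the fingers, do not pick it up, and leave everything else where it is.

Things in the scene. Friction and masses are not known exactly. Their poses are not given: they have to be found in the camera images.
- panel: Loose hexagonal panel standing on one flat on the board: 120 mm across flats (its height), sides 69 mm, 28 mm thick, 0.2-0.4 kg; smooth white rim, 19 cork ends in front, plywood back. Origin: centre of the flat it stands on, mid-thickness. z runs up to the opposite (top) flat, y along the flat, x out of the plywood back; corks look along -x, at the start within 0.45 rad of world -x. On its back, x points down.
- panel_top (a point): Centre of the panel's top flat, midway in its thickness, 120 mm along the panel's z axis from its origin. This flat must end against the stop strip.
- board: Fixed smooth white pouring board (the panel slides on it, friction about 0.35), 320 mm (x) by 500 mm (y), 10 mm thick. Origin: centre of its underside, on the bench; z up, x towards the stop strip along the edge far from the robot; yawed by up to 0.2 rad. The stop strip is a wooden bar 25 mm wide, 480 mm long along y, standing 18 mm above the board's top.
- stop_face (a point): Point on the face of the stop strip that looks at the panel, at mid-length and at the height of the board's top (10 mm above the bench), 120 mm along x from the board's origin. Axes as the board's: the face is the plane x = 0 of this frame.
- tub: Bystander: white mixing tub, 88 mm wide at the rim, 90 mm tall, with a wooden stirring stick standing in it to 170 mm. Origin: centre of its underside. It stands on the board beside the panel, about 260 mm from it, left or right.
- cork_a: Bystander: loose wine cork, 24 mm diameter, 44 mm tall, standing upright on the board near its middle line, towards the stop. Origin: centre of its underside.
- cork_b: Bystander: another such cork, upright near the middle line of the board, at the robot's end. Origin: centre of its underside.
- brush: Bystander: paint brush lying on the bench left of the board. Origin: its underside.
- tin: Bystander: plain metal can, 70 mm diameter, 85 mm tall, right of the board. Origin: centre of its underside.
- hardener: Bystander: white bottle with black cap, 60 mm diameter, 140 mm tall, left of the board. Origin: centre of its underside.
- stick: Bystander: flat wooden stirring stick, 170 x 18 x 6 mm, lying on the bench right of the board. Origin: centre of its underside.

How it is judged (in metres and radians):
On the way, in this order (a step that is already met when the one before it is completed fails the run):
1. the panel lies flat on its back on the board, corks up (angle between panel's own x axis and vertical above 3.05 rad and z of each of panel, panel_top in the frame of board below 0.03 m), for 0.2 s.
2. its former top edge is flush with the stop strip (all of step 1 and x of panel_top in the frame of stop_face between -0.006 and 0.006 m and angle between the z axis of panel and the x axis of board, either way round below 0.07 rad), for 0.2 s.
At the end, for the whole second after the job is handed in: The panel rests flat on its back on the board, corks up (within 5 degrees), the flat that was uppermost within 6 mm of the stop strip's face and parallel to it within 4 degrees; every bystander within 30 mm of where it stood (all of step 2 and y of panel in the frame of board between -0.22 and 0.22 m and linear speed of panel below 0.01 m/s and distance of each of tub, cork_a, cork_b, brush, tin, hardener, stick from where it was at the start of the episode below 0.03 m); the robot touches nothing.
It fails at once if the panel was lifted off the board (height (world z) of panel above 0.045 m or height (world z) of panel_top above 0.15 m).
It fails at once if the panel was tipped onto its corks (angle between panel's own x axis and vertical below 0.6 rad).
It fails at once if a bystander was moved by more than 30 mm or knocked over (distance of any of tub, cork_a, cork_b, brush, tin, hardener, stick from where it was at the start of the episode above 0.03 m or angle between any of tub, cork_a, cork_b, tin, hardener's own z axis and vertical above 0.5 rad).
It also fails if it takes over 48 s, if anything falls off the work surface, if the arm or the gripper's body presses on something with over 40 N, if the wrist force passes 120 N, or if a joint passes its speed limit or range.

## Working session

There is one attempt and no reset: what is moved stays moved. The work goes in short steps, Python scripts to look and compute and a tool call to move; the robot and the scene stay as the last step left them, time stands still between calls to the robot, and variables do not carry over. Pictures are saved under pics/ and viewed, about 8 in all and at most 12, crops included, and the job is handed in when it is done.

Besides the shell and the picture viewer there is one more tool, called after "Request:" as a command line: name --argument value ..., lists and objects as JSON in quotes. carry_out: Moves the arm, as the interface text tells. Its arguments: {"type":"object","properties":{"targets":{"type":"array"},"grip_force":{"type":"number"}},"required":["targets"]}

```bash
mkdir -p pics; ls; python3 - <<'E'
from rig import ctrl, viewer
import cv2
print(ctrl.sense())
for n in("side","top"):
    cv2.imwrite(f"pics/{n}0.png",viewer.capture(n)); print(n,viewer.camera_info(n))
E
```

```text
pics
{'time_s': 0.0, 'joints': array([ 1.02258520e+00,  3.13467434e-01,  1.49842667e+00,  9.08397328e-06,
        1.33096959e+00, -2.23384420e-01]), 'dq': array([ 2.16321397e-04,  1.93579502e-04,  3.97176881e-05, -6.41896521e-04,
       -8.44887078e-04, -4.52323930e-04]), 'tau': array([-1.09785229e-03, -4.12277913e+01, -2.59739542e+01, -3.10818350e-04,
        4.12522088e-03, -2.53223345e-05]), 'eef_pos': array([167.42183   , 497.33118505, 230.73006679]), 'ee_rot': array([ 0.69762894,  0.11392491,  0.69797292, -0.11475526]), 'force': array([ 0.62919697, -0.29700012, -0.18870671]), 'wrist_torque': array([ 0.01444951,  0.03263189, -0.0281409 ]), 'grip_width': 0.9999139948725091}
side {'fx': 366.22922215033225, 'fy': 366.22922215033225, 'cx': 324.5204312857272, 'cy': 198.14572312342085, 'R': array([[ 0.84247584, -0.53851858,  0.01523833],
       [-0.34850004, -0.56633859, -0.74686567],
       [ 0.41083109,  0.62390572, -0.66480032]]), 't': array([-475.5719651 ,  304.25677829,  822.6220457 ])}
top {'fx': 457.5811074627277, 'fy': 457.5811074627277, 'cx': 321.58008785406156, 'cy': 199.88563020588848, 'R': array([[ 0.01710295, -0.99984887, -0.00311724],
       [-0.99765571, -0.01685865, -0.066324  ],
       [ 0.06626142,  0.00424426, -0.99779327]]), 't': array([   2.63076643,  569.76028381, 1417.9854373 ])}
```

View pics/side0.png

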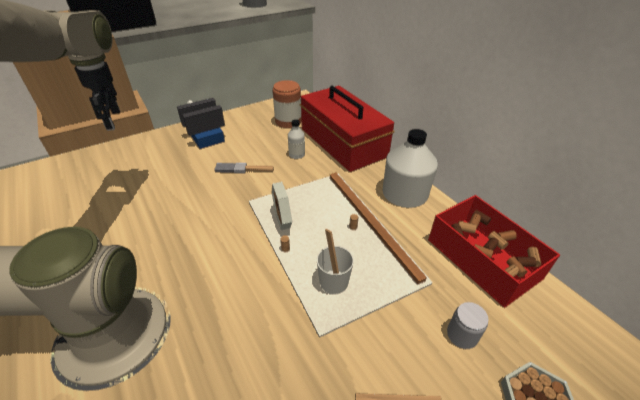

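View pics/top0.png

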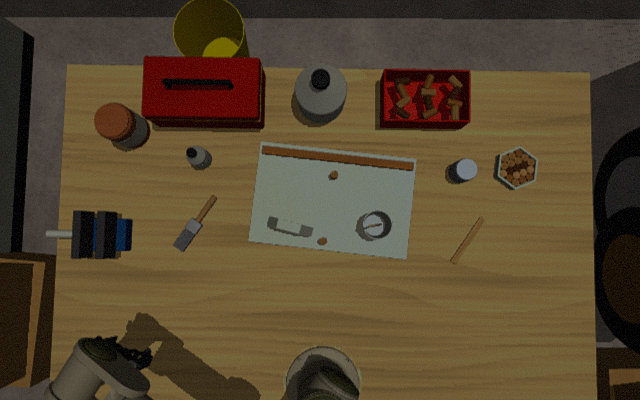

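```bash
cat > h.py <<'E'
import numpy as np, cv2
from rig import ctrl, viewer
def ray(name,u,v,z,ci=None):
    c=ci or viewer.camera_info(name); R,t=np.array(c["R"]),np.array(c["t"])
    o=-R.T@t; d=R.T@np.array([(u-c["cx"])/c["fx"],(v-c["cy"])/c["fy"],1])
    return o+d*(z-o[2])/d[2]
E
python3 - <<'E'
from h import *
im=cv2.imread("pics/top0.png")
cr=im[135:265,240:425]; cv2.imwrite("pics/topc.png",cv2.resize(np.clip(cr*1.6,0,255).astype(np.uint8),None,fx=4.2,fy=4.2,interpolation=cv2.INTER_CUBIC))
for n,u,v,z in [("boardTL",260,143,10),("TR",416,159,10),("BL",249,242,10),("BR",408,260,10),("faceL",262,157,10),("faceR",413,171,10),("pL",268,222,70),("pR",312,232,70),("ca",333,175,54),("cb",322,241,54),("tub",376,223,100)]:
    print(n,ray("top",u,v,z).round(0))
E
```

```text
boardTL [749. 212.  10.]
TR [ 705. -285.   10.]
BL [434. 238.  10.]
BR [ 386. -261.   10.]
faceL [704. 204.  10.]
faceR [ 667. -276.   10.]
pL [497. 173.  70.]
pR [469.  39.  70.]
ca [645. -22.  54.]
cb [442.   9.  54.]
tub [ 499. -150.  100.]
```

View pics/topc.png

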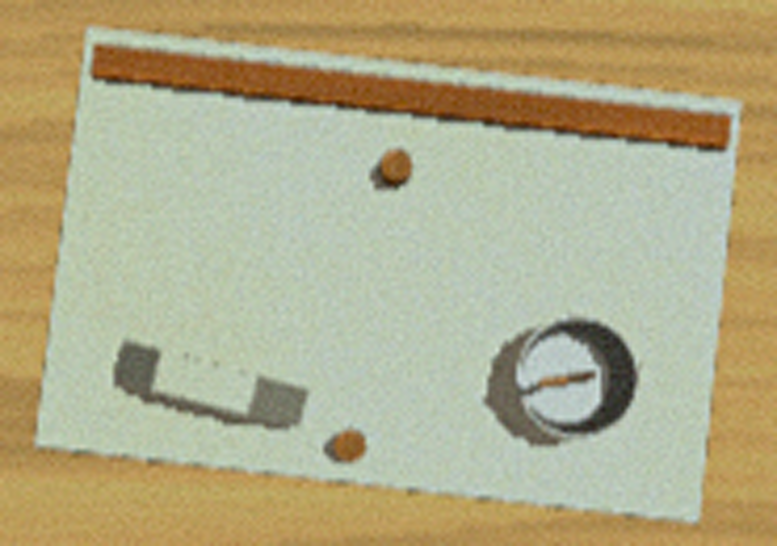

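```bash
python3 - <<'E'
from h import *
from scipy.spatial.transform import Rotation as Ro
P=np.array([(160,350),(258,376),(250,418),(153,393)])/4.2+[240,135]
W=np.array([ray("top",u-.5,v-.5,130) for u,v in P]); print(W.round(0),W.mean(0).round(1))
d=W[0]-W[1]+W[3]-W[2]; print("panel yaw",np.arctan2(-d[0],d[1]))
F=np.array([(94,82),(250,97.5),(728,150)])/4.2+[240,135]
f=[ray("top",u-.5,v-.5,28) for u,v in F]; print(np.round(f,0)); d=f[0]-f[-1];print("face yaw",np.arctan2(-d[0],d[1]))
s=ctrl.sense(); q=s["ee_rot"]; M=Ro.from_quat(q,scalar_first=True).as_matrix(); print(M.round(3))
y=M[:,1]; print("tool y yaw",np.arctan2(-y[0],y[1]))
E
```

```text
[[508. 138. 130.]
 [491.  70. 130.]
 [463.  75. 130.]
 [479. 142. 130.]] [485.1 106.4 130. ]
panel yaw -0.23798897746394868
[[ 710.  202.   28.]
 [ 701.   85.   28.]
 [ 667. -272.   28.]]
face yaw -0.09106244073771548
[[-0.001  0.319  0.948]
 [-0.001  0.948 -0.319]
 [-1.    -0.001 -0.   ]]
tool y yaw -0.3248229055867951
```

Request:
carry_out --targets '[{"x": 0.05, "y": -0.06, "z": 0.0, "az": 0.087, "hand": -0.18}, {"x": 0.08, "y": -0.11, "z": 0.0, "az": 0.087, "hand": -0.18}, {"x": 0.12, "y": -0.16, "z": 0.0, "az": 0.087, "hand": -0.18}, {"x": 0.15, "y": -0.21, "z": 0.0, "az": 0.087, "hand": -0.18}, {"x": 0.18, "y": -0.26, "z": 0.0, "az": 0.087, "hand": -0.18}]'

```text
invalid input at $.targets[0]: expected keys x, y, z, ax, ay, az, hand
```

Request:
carry_out --targets '[{"x": 0.037, "y": -0.058, "z": 0.0, "hand": -0.18}, {"x": 0.074, "y": -0.115, "z": 0.0, "hand": -0.18}, {"x": 0.074, "y": -0.115, "z": -0.05, "hand": -0.18}, {"x": 0.074, "y": -0.115, "z": -0.1, "hand": -0.18}, {"x": 0.074, "y": -0.115, "z": -0.115, "hand": -0.18}]'

```text
invalid input at $.targets[0]: expected keys x, y, z, ax, ay, az, hand
```

Request:
carry_out --targets '[{"x": 0.04, "y": -0.045, "z": 0.0, "ax": 0, "ay": 0, "az": 0.087, "hand": -0.18}, {"x": 0.08, "y": -0.09, "z": 0.0, "ax": 0, "ay": 0, "az": 0.087, "hand": -0.18}, {"x": 0.12, "y": -0.14, "z": 0.0, "ax": 0, "ay": 0, "az": 0.087, "hand": -0.18}, {"x": 0.15, "y": -0.19, "z": 0.0, "ax": 0, "ay": 0, "az": 0.087, "hand": -0.18}, {"x": 0.18, "y": -0.24, "z": 0.0, "ax": 0, "ay": 0, "az": 0.087, "hand": -0.18}]'

```text
time_s: 0.72
eef_pos: [348.2, 255.8, 231.2]
ee_rot: [0.702, 0.084, 0.702, -0.084]
force: [1.1, -0.0, -0.1]
grip_width: 0.412
```

Request:
carry_out --targets '[{"x": 0.037, "y": -0.045, "z": 0.0, "ax": 0, "ay": 0, "az": 0, "hand": -0.18}, {"x": 0.074, "y": -0.09, "z": 0.0, "ax": 0, "ay": 0, "az": 0, "hand": -0.18}, {"x": 0.074, "y": -0.135, "z": 0.0, "ax": 0, "ay": 0, "az": 0, "hand": -0.18}, {"x": 0.074, "y": -0.135, "z": -0.05, "ax": 0, "ay": 0, "az": 0, "hand": -0.18}, {"x": 0.074, "y": -0.135, "z": -0.1, "ax": 0, "ay": 0, "az": 0, "hand": -0.18}]'

```text
time_s: 1.35
eef_pos: [421.6, 122.0, 130.1]
ee_rot: [0.702, 0.084, 0.702, -0.084]
force: [0.9, -0.5, 0.1]
grip_width: 0.41
```

```bash
python3 - <<'E'
from h import *
s=ctrl.sense(); print(s["time_s"],s["eef_pos"].round(1),s["grip_width"])
a=viewer.capture("side"); b=viewer.capture("top")
cv2.imwrite("pics/m1.png",np.hstack([cv2.resize(a[130:330,220:420],(500,500)),cv2.resize(np.clip(b[165:265,240:300+40]*1.6,0,255).astype(np.uint8),(300,300))if 0 else cv2.copyMakeBorder(cv2.resize(np.clip(b[165:265,240:340]*1.6,0,255).astype(np.uint8),(300,300)),0,200,0,0,0)]))
E
```

```text
1.35 [421.6 122.  130.1] 0.41034132262153383
```

View pics/m1.png

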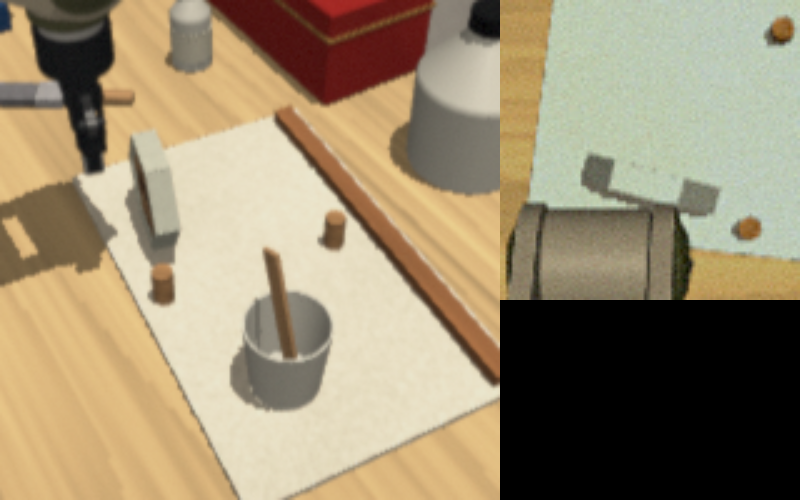

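Request:
carry_out --targets '[{"x": 0.0, "y": 0.0, "z": -0.027, "ax": 0, "ay": 0, "az": 0, "hand": -0.18}, {"x": 0.018, "y": -0.004, "z": -0.027, "ax": 0, "ay": 0, "az": 0, "hand": -0.18}, {"x": 0.03, "y": -0.007, "z": -0.027, "ax": 0, "ay": 0, "az": 0, "hand": -0.18}, {"x": 0.036, "y": -0.009, "z": -0.027, "ax": 0, "ay": 0, "az": 0, "hand": -0.18}, {"x": 0.042, "y": -0.01, "z": -0.027, "ax": 0, "ay": 0, "az": 0, "hand": -0.18}]'

```text
time_s: 2.08
eef_pos: [463.8, 112.5, 104.8]
ee_rot: [0.702, 0.084, 0.702, -0.084]
force: [-0.2, -1.1, -0.3]
grip_width: 0.413
```

Request:
carry_out --targets '[{"x": 0.006, "y": -0.0015, "z": 0, "ax": 0, "ay": 0, "az": 0, "hand": -0.18}, {"x": 0.012, "y": -0.003, "z": 0, "ax": 0, "ay": 0, "az": 0, "hand": -0.18}, {"x": 0.018, "y": -0.0045, "z": 0, "ax": 0, "ay": 0, "az": 0, "hand": -0.18}, {"x": 0.024, "y": -0.006, "z": 0, "ax": 0, "ay": 0, "az": 0, "hand": -0.18}, {"x": 0.03, "y": -0.0075, "z": 0, "ax": 0, "ay": 0, "az": 0, "hand": -0.18}]'

```text
time_s: 2.7
eef_pos: [494.0, 104.9, 104.3]
ee_rot: [0.702, 0.084, 0.702, -0.084]
force: [0.6, 0.6, 0.1]
grip_width: 0.408
```

```bash
python3 - <<'E'
from h import *
s=ctrl.sense(); print(s["time_s"],s["eef_pos"].round(1),s["force"])
a=viewer.capture("side"); 
cv2.imwrite("pics/m2.png",cv2.resize(a[130:330,220:440],(660,600)))
E
```

```text
2.7 [494.  104.9 104.3] [0.61609685 0.63261564 0.12079597]
```

View pics/m2.png

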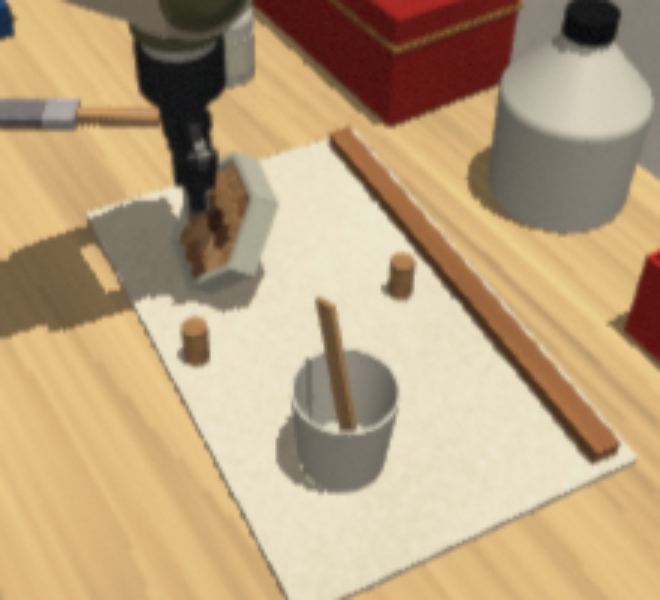

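Request:
carry_out --targets '[{"x": 0, "y": 0, "z": 0, "ax": 0, "ay": 0, "az": 0, "hand": -0.18}, {"x": 0, "y": 0, "z": 0, "ax": 0, "ay": 0, "az": 0, "hand": -0.18}, {"x": -0.03, "y": 0.007, "z": 0, "ax": 0, "ay": 0, "az": 0, "hand": -0.18}, {"x": -0.06, "y": 0.014, "z": 0, "ax": 0, "ay": 0, "az": 0, "hand": -0.18}, {"x": -0.06, "y": 0.014, "z": 0, "ax": 0, "ay": 0, "az": 0, "hand": -0.18}]'

```text
time_s: 3.38
eef_pos: [432.2, 119.5, 104.4]
ee_rot: [0.702, 0.084, 0.702, -0.084]
force: [1.2, 0.6, -0.3]
grip_width: 0.409
```

```bash
python3 - <<'E'
from h import *
s=ctrl.sense(); print(s["time_s"],s["eef_pos"].round(1),s["force"])
b=viewer.capture("top"); cv2.imwrite("pics/t3.png",b)
cv2.imwrite("pics/m3.png",cv2.resize(np.clip(b[140:265,240:400]*1.6,0,255).astype(np.uint8),None,fx=4.5,fy=4.5,interpolation=cv2.INTER_CUBIC))
E
```

```text
3.375 [432.2 119.5 104.4] [ 1.1668369   0.59497162 -0.29995819]
```

View pics/m3.png

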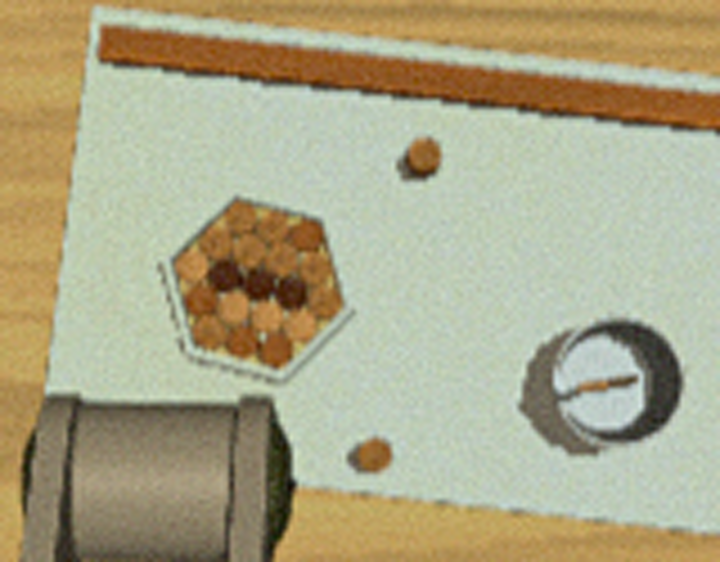

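```bash
python3 - <<'E'
from h import *
P=np.array([(188,356),(279,381),(239,196),(324,219),(172,262),(346,308)])/4.5+[240,140]
W=np.array([ray("top",u-.5,v-.5,38) for u,v in P]); print(W.round(0),W.mean(0).round(1))
for i,j in((0,1),(2,3)):
  d=W[i]-W[j]; print(np.arctan2(-d[0],d[1]),(W[i]+W[j])/2)
b=cv2.imread("pics/t3.png")
# strip face: orange mask lower boundary
h=cv2.cvtColor(b,cv2.COLOR_BGR2HSV)
pts=[]
for u in range(265,410,3):
    if 325<u<342: continue
    col=b[145:178,u].astype(int); m=(col[:,2]-col[:,0])>45
    v=np.where(m)[0]
    if len(v): pts.append(ray("top",u,145+v.max()+.5,28)[:2])
p=np.array(pts); k=np.polyfit(p[:,1],p[:,0],1); print(len(p),k,np.std(p[:,0]-np.polyval(k,p[:,1])))
E
```

```text
[[508. 136.  38.]
 [492.  73.  38.]
 [619. 103.  38.]
 [604.  44.  38.]
 [573. 148.  38.]
 [543.  28.  38.]] [556.6  88.7  38. ]
-0.2504698285027303 [500.22464205 104.3712571   38.        ]
-0.24829190068122478 [611.76270963  73.62835601  38.        ]
44 [9.86392445e-02 6.95086938e+02] 1.0518561110085902
```

Request:
carry_out --targets '[{"x": 0, "y": 0, "z": -0.05, "ax": 0, "ay": 0, "az": 0, "hand": -0.18}, {"x": 0, "y": 0, "z": -0.086, "ax": 0, "ay": 0, "az": 0, "hand": -0.18}, {"x": 0.025, "y": -0.005, "z": -0.086, "ax": 0, "ay": 0, "az": 0, "hand": -0.18}, {"x": 0.045, "y": -0.01, "z": -0.086, "ax": 0, "ay": 0, "az": 0, "hand": -0.18}, {"x": 0.052, "y": -0.012, "z": -0.086, "ax": 0, "ay": 0, "az": 0, "hand": -0.18}]'

```text
time_s: 4.05
eef_pos: [487.1, 106.5, 18.1]
ee_rot: [0.702, 0.084, 0.702, -0.084]
force: [-0.0, -0.2, 0.6]
grip_width: 0.413
```

Request:
carry_out --targets '[{"x": 0.007, "y": -0.0015, "z": 0, "ax": 0, "ay": 0, "az": 0, "hand": -0.18}, {"x": 0.014, "y": -0.003, "z": 0, "ax": 0, "ay": 0, "az": 0.025, "hand": -0.18}, {"x": 0.022, "y": -0.004, "z": 0, "ax": 0, "ay": 0, "az": 0.05, "hand": -0.18}, {"x": 0.03, "y": -0.005, "z": 0, "ax": 0, "ay": 0, "az": 0.075, "hand": -0.18}, {"x": 0.038, "y": -0.006, "z": 0, "ax": 0, "ay": 0, "az": 0.1, "hand": -0.18}]'

```text
time_s: 4.68
eef_pos: [524.1, 101.0, 18.3]
ee_rot: [0.705, 0.048, 0.705, -0.048]
force: [-0.6, -0.4, -0.5]
grip_width: 0.41
```

Request:
carry_out --targets '[{"x": 0.008, "y": -0.001, "z": 0, "ax": 0, "ay": 0, "az": 0.02, "hand": -0.18}, {"x": 0.016, "y": -0.002, "z": 0, "ax": 0, "ay": 0, "az": 0.04, "hand": -0.18}, {"x": 0.024, "y": -0.0025, "z": 0, "ax": 0, "ay": 0, "az": 0.04, "hand": -0.18}, {"x": 0.03, "y": -0.003, "z": 0, "ax": 0, "ay": 0, "az": 0.04, "hand": -0.18}, {"x": 0.034, "y": -0.0035, "z": 0, "ax": 0, "ay": 0, "az": 0.04, "hand": -0.18}]'

```text
time_s: 5.3
eef_pos: [557.9, 97.6, 18.3]
ee_rot: [0.706, 0.035, 0.706, -0.035]
force: [-1.0, -0.1, 0.2]
grip_width: 0.408
```

```bash
python3 - <<'E'
from h import *
from scipy.spatial.transform import Rotation as Ro
s=ctrl.sense(); print(s["time_s"],s["eef_pos"].round(1),s["force"].round(1))
y=Ro.from_quat(s["ee_rot"],scalar_first=True).as_matrix()[:,1]; print(np.arctan2(-y[0],y[1]))
a=viewer.capture("side");b=viewer.capture("top"); cv2.imwrite("pics/t4.png",b)
B=cv2.resize(np.clip(b[140:265,250:350]*1.6,0,255).astype(np.uint8),(400,500),interpolation=cv2.INTER_CUBIC)
cv2.imwrite("pics/m4.png",np.hstack([cv2.resize(a[140:265,240:340],(400,500)),B]))
E
```

```text
5.3 [557.9  97.6  18.3] [-1.  -0.1  0.2]
-0.09780076490800281
```

View pics/m4.png

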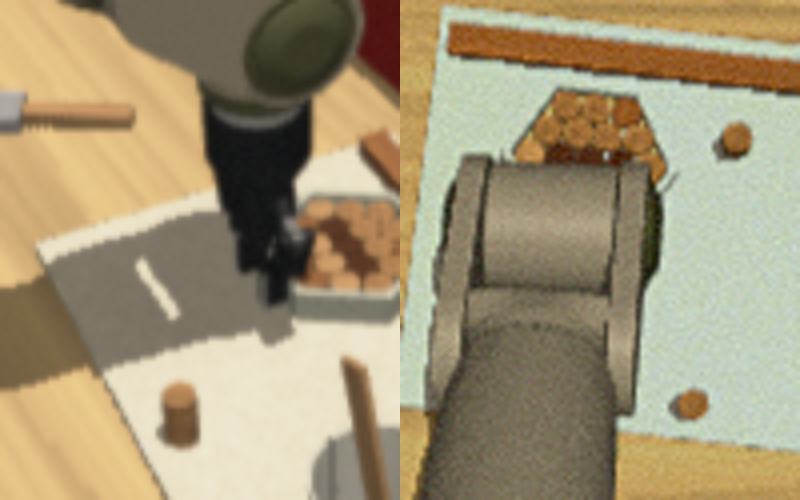

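Request:
carry_out --targets '[{"x": 0.004, "y": -0.0004, "z": 0, "ax": 0, "ay": 0, "az": 0, "hand": -0.18}, {"x": 0.008, "y": -0.0008, "z": 0, "ax": 0, "ay": 0, "az": 0, "hand": -0.18}, {"x": 0.011, "y": -0.001, "z": 0, "ax": 0, "ay": 0, "az": 0, "hand": -0.18}, {"x": 0.013, "y": -0.0013, "z": 0, "ax": 0, "ay": 0, "az": 0, "hand": -0.18}]'

```text
time_s: 5.9
eef_pos: [570.7, 96.3, 18.3]
ee_rot: [0.706, 0.035, 0.706, -0.035]
force: [-0.1, 1.2, 0.4]
grip_width: 0.416
```

Request:
carry_out --targets '[{"x": 0.001, "y": 0, "z": 0, "ax": 0, "ay": 0, "az": 0, "hand": -0.18}, {"x": 0.002, "y": 0, "z": 0, "ax": 0, "ay": 0, "az": 0, "hand": -0.18}]'

```text
time_s: 6.15
eef_pos: [571.1, 96.4, 18.0]
ee_rot: [0.705, 0.034, 0.708, -0.035]
force: [-10.0, -0.2, 5.0]
grip_width: 0.412
```

Request:
carry_out --targets '[{"x": 0.001, "y": 0, "z": 0, "ax": 0, "ay": 0, "az": 0, "hand": -0.18}, {"x": 0.001, "y": 0, "z": 0, "ax": 0, "ay": 0, "az": 0, "hand": -0.18}]'

```text
time_s: 6.4
eef_pos: [571.1, 96.5, 17.7]
ee_rot: [0.704, 0.034, 0.709, -0.035]
force: [-13.2, -0.7, 5.5]
grip_width: 0.407
```

Request:
carry_out --targets '[{"x": -0.01, "y": 0.001, "z": 0, "ax": 0, "ay": 0, "az": 0, "hand": -0.18}, {"x": -0.05, "y": 0.005, "z": 0, "ax": 0, "ay": 0, "az": 0, "hand": -0.18}, {"x": -0.09, "y": 0.009, "z": 0.03, "ax": 0, "ay": 0, "az": 0, "hand": -0.18}, {"x": -0.13, "y": 0.013, "z": 0.07, "ax": 0, "ay": 0, "az": 0, "hand": -0.18}, {"x": -0.16, "y": 0.016, "z": 0.11, "ax": 0, "ay": 0, "az": 0, "hand": -0.18}]'

```text
time_s: 7.02
eef_pos: [412.0, 112.4, 129.4]
ee_rot: [0.707, 0.035, 0.706, -0.035]
force: [0.7, 0.7, 0.4]
grip_width: 0.408
```

```bash
python3 - <<'E'
from h import *
s=ctrl.sense(); print(s["time_s"],s["eef_pos"].round(1),s["force"].round(1))
a=viewer.capture("side");b=viewer.capture("top"); cv2.imwrite("pics/t5.png",b)
B=cv2.resize(np.clip(b[140:265,250:350]*1.6,0,255).astype(np.uint8),(480,600),interpolation=cv2.INTER_CUBIC)
A=cv2.resize(a[150:250,260:313],(318,600),interpolation=cv2.INTER_CUBIC) if 0 else cv2.resize(a[150:290,270:344],(317,600),interpolation=cv2.INTER_CUBIC)
cv2.imwrite("pics/m5.png",np.hstack([A,B]))
E
```

```text
7.025 [412.  112.4 129.4] [0.7 0.7 0.4]
```

View pics/m5.png

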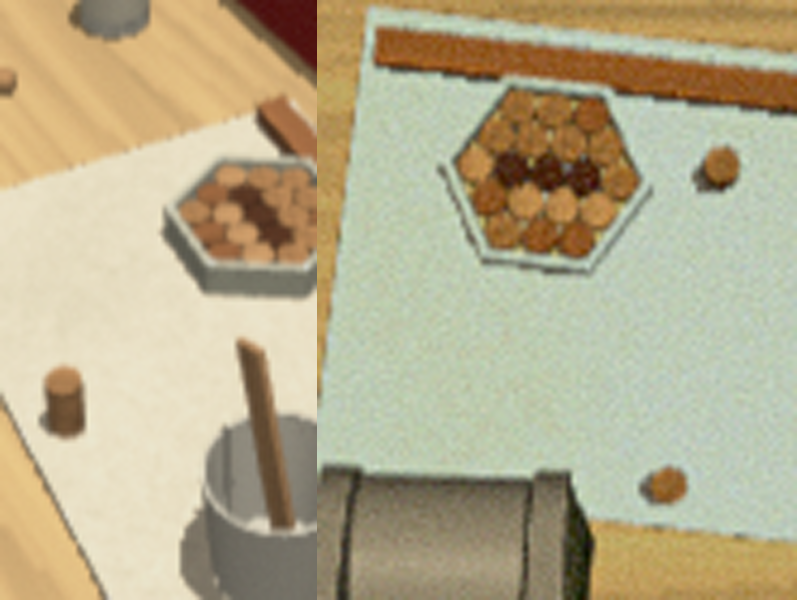

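```bash
python3 -c "
from rig import finish_job
print(finish_job())"
```

```text
the job is handed in; nothing more can be done
None
```

I tipped the panel onto its back with two part-open fingers near its top edge. I then pushed it about 85 mm along the board, turning it about 0.15 rad on the way, until its former top edge met the stop strip. I backed the arm off and handed the job in at about 7 s; no verdict was reported.

- **Contact with the strip:** the fingers stalled at x = 571 mm with about 10–13 N on the wrist. I had predicted contact at about 573 mm.
- **Last picture:** the panel lies flat with its corks up and the edge against the strip, with no visible gap. It is parallel to the strip within about 0.015 rad, read off by eye.
- **Bystanders:** the two corks stood upright where they were, and the tub, where visible, also looked unmoved. I did not measure the bystanders' positions at the end. The brush, tin, hardener and stick were mostly outside the last picture, but the arm's path stayed clear of them.

No check failed or disagreed.

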